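# Shut the parts cabinet

### The job

With your fingertips, gently push the pulled-out yellow parts bin fully home into the small grey cabinet, then gently push the cabinet's door shut over it. Only push: do not lift or tip the bin, and leave the carton, the jar and the bolt standing where they are.

Things in the scene. Friction and masses are not known exactly. Their poses are not given: they have to be found in the camera images.
- cabinet: Small grey sheet-steel cabinet fixed to the bench, 200 deep (x) x 148 wide (y) x 100 high (z) mm. Origin: centre of its underside. Its open front faces its own -x, with the side walls' front edges at x = -100 mm. Floor 4 mm thick, side and back walls 6 mm. The 4 mm roof is set back 25 mm from the front.
- bin: Loose yellow open-topped plastic bin of screws, 188 long (x) x 130 wide (y) x 75 high mm, about 0.5 kg. It slides on the cabinet's floor, 3 mm play each side, axes near the cabinet's. Origin: centre of its underside, 4 mm above the bench. In the cabinet's frame it starts at x = -70 to -45 mm; fully home, against the back wall, at x = 0, its flat front then 6 mm behind the cabinet's front edges.
- bin_front (a point): Point on the outer face of the bin's upright front wall, in the middle of its width, 50 mm above the bin's underside: a good place to push. The front wall ends 75 mm above the bin's underside.
- door (a joint): Angle of the plain grey door, rad: 0 shut, 1.57 straight out to the cabinet's -x, at most 2.5. Starts at 1.7 to 2.3, stays where left (light friction, no spring or latch). Panel 146 wide x 90 high x 8 mm thick, lower edge 5 mm above the bench. Shut, its outer face is at x = -109 mm in the cabinet's frame. Knob on it 128 mm from the hinge, 50 mm above the bench: 14 mm diameter, stands out 17 mm.
- door_hinge (a point): On the door's hinge line, 50 mm above the bench, at x = -101, y = +74 mm in the cabinet's frame (front corner on its +y side), in the plane of the door's inner face. Its axes turn with the door: -y runs along the door from the hinge to the free edge, -x is the outward normal of the outer face (which lies at x = -8 mm).
- door_edge (a point): On the door's free upright edge, on its outer face, 50 mm above the bench, 146 mm from the hinge.
- carton: Bystander: brown cardboard carton 60 x 45 x 70 mm high standing on the bench, origin at the centre of its underside.
- jar: Bystander: white jar with a black cap, 56 mm diameter, 85 mm high, standing on the bench, origin at the centre of its underside.
- bolt: Bystander: big steel bolt standing on its head, head 38 mm diameter, shank 20 mm, 75 mm high, origin at the centre of its underside.
Not all that is in view belongs to the job. What is shaped like the bin but blue is not meant.

How it is judged:
On the way, in this order (a step that is already met when the one before it is completed fails the run):
1. the bin is fully home (within 6 mm of the back wall) while the door is still open (x of bin in the frame of cabinet above -0.006 m and value of joint door above 0.5 rad), for 0.2 s.
2. the door is shut (value of joint door below 0.05 rad), for 0.2 s.
At the end, for the whole second after the job is handed in: The bin stands flat in the cabinet within 6 mm of fully home and at rest, and the door is shut to within 0.05 rad (x of bin in the frame of cabinet between -0.006 and 0.006 m and z of bin in the frame of cabinet below 0.01 m and value of joint door below 0.05 rad and linear speed of bin below 0.02 m/s); the robot touches nothing.
It fails at once if the bin is lifted more than 10 mm (z of bin in the frame of cabinet above 0.014 m).
It fails at once if the bin is tipped more than 0.15 rad (angle between bin's own z axis and vertical above 0.15 rad).
It fails at once if the carton, the jar or the bolt is moved more than 20 mm or tipped over (distance of any of carton, jar, bolt from where it was at the start of the episode above 0.02 m or angle between any of carton, jar, bolt's own z axis and vertical above 0.3 rad).
It fails at once if the fingers shove the bin, the door or the cabinet with more than 40 N (contact force between the fingers and bin above 40 N or contact force between the fingers and cabinet above 40 N).
It also fails if it takes over 53 s, if anything falls off the work surface, if the arm or the gripper's body presses on something with over 40 N, if the wrist force passes 120 N, or if a joint passes its speed limit or range.

### The arm

A 7-joint arm with a two-finger parallel gripper is mounted at the origin on the work surface. World frame = base frame: x ahead of the robot, y to its left, z up, the work surface at z = 0. Lengths are in m, angles in rad, forces in N, time in s.
With the tool pointing down it reaches from about 0.4 to 0.85 m from the base axis. Payload 10.4 kg.
Tool frame: the origin (TCP) lies between the finger pads; the fingertips stand 11 mm ahead of it and the grasp point (between the pads) lies 8 mm behind it (tip_reach is the distance from the TCP to the fingertips, in m); z points along the fingers, y is the line along which they close (so a half turn about z gives the same grasp; the last joint's range is limited). The gripper opens to 85 mm and grips with 20 to 120 N. Pads are 22 mm wide; open, the fingers measure 114 mm over their backs; the gripper's body (76 mm by 85 mm) begins 54 mm behind the grasp point. The pads swing forward as they close: fully open they stand 13 mm farther back than shut.
Start: joints at [-1.352, 0.332, -0.065, 1.46, 0.022, 1.35, -0.088], TCP at [0.15, 0.607, 0.242] pointing down, gripper open.
Joint ranges: [-2.6, 2.6], [-0.5, 2.12], [-1.47, 1.34], [0.16, 2.42], [-1.27, 4.41], [0.06, 2.06], [-2.6, 2.6]. Speed limits (rad/s): [2.22, 2.22, 2.79, 2.79, 3.14, 3.14, 3.14].

### API

Orientations are given as a unit quaternion [x, y, z, w].
In Python, from workcell import * gives the robot as it stands.
- The arm moves only by the shell command python3 -m inch 'ROWS' [OPENING] [FORCE]. ROWS is JSON, a list of rows, each an object with "slide": the shift along the world's x, y, z in m, a list of three; "yaw": the turn about the world's z in rad. A call has 1 to 20 rows; each row is the pose to reach, as a shift and turn from the pose commanded when the call began; what a row does not reach only later rows make up. A row lasts 1/12 s, in which the tool goes at most 41.7 mm and 7.16 degrees, less where a joint would pass 70% of its speed; a pose out of reach is approached as far as the arm can. A call with a gripper value outside its range is refused whole. OPENING is the closure in counts, from 0 (fully open) to 255 (shut), set as the call begins (- or left out, the last holds). The fingers move at their own pace and stop on an object; FORCE is the grip in N (left out, the last holds). Time passes only in rows, so rows that repeat a pose let the fingers close. It gives the time, the measured TCP pose, the force, the opening and the grip force at its end, in the units of the state.
- get_obs(): the state, without advancing time (a new reading comes with each control period).
- camera(name): name is "side" or "top"; returns a dict with "frame" (384x512x3 uint8, red, green, blue), "fx", "fy", "cx", "cy" (pixels), "k1" (the pictures are not rectified: a ray, as slopes to the right and down, at radius r is drawn at 1 + k1 r^2 times it, then the intrinsics apply), "extrinsics" (4x4, takes a point from world to camera coordinates). Camera axes: x right, y down, z forward; pixel columns grow to the right and rows downward; lengths in m; the calibration is good to about 2 mm. A picture is of the moment at which its call begins. There is no depth.
- hand_in(): hands the job in; it is judged then, once.
The state is a dict: "clock": time; "joint_pos": joint angles; "joint_velocities": joint speeds; "tau": joint torques, N m; "position": TCP position; "ee_rot": TCP orientation; "ft_force": force on the tool from outside, world axes, zero at the start; "torque": the same for the moment, N m; "grip_width": opening from 0.0 (shut) to 1.0 (fully open); "grasp_force": force on a finger pad.
Only numpy, scipy, OpenCV 4.12 (cv2) and the standard library are available. Lean on these libraries where they do the work, as an engineer would, in place of code of your own. Each camera call takes 0.05 s, during which the arm holds its last target. There are 200 camera calls.

## Working session

There is one attempt and no reset: what is moved stays moved. The work goes in short steps, Python scripts to look and compute and a shell command to move; the robot and the scene stay as the last step left them, time stands still between calls to the robot, and variables do not carry over. Pictures are saved under pics/ and viewed, at most 10 in all, crops included, and the job is handed in when it is done.

```bash
mkdir -p pics; cat > h.py <<'E'
import numpy as np, cv2
from workcell import *
def snap(n):
    c=camera(n); return c
def ray(c,u,v):
    K=np.array([[c["fx"],0,c["cx"]],[0,c["fy"],c["cy"]],[0,0,1.]])
    p=cv2.undistortPoints(np.array([[[u,v]]],float),K,np.array([c["k1"],0,0,0.]))[0,0]
    E=np.array(c["extrinsics"]); R=E[:3,:3]
    return -R.T@E[:3,3], R.T@np.array([p[0],p[1],1.])
def onz(c,u,v,z):
    o,d=ray(c,u,v); return o+d*(z-o[2])/d[2]
def proj(c,P):
    K=np.array([[c["fx"],0,c["cx"]],[0,c["fy"],c["cy"]],[0,0,1.]]); E=np.array(c["extrinsics"])
    return cv2.projectPoints(np.array(P,float).reshape(-1,1,3),cv2.Rodrigues(E[:3,:3])[0],E[:3,3],K,np.array([c["k1"],0,0,0.]))[0].reshape(-1,2)
E
python3 - <<'E'
from h import *
for n in("top","side"):
    c=snap(n); cv2.imwrite(f"pics/{n}0.png",c["frame"][:,:,::-1])
    o,d=ray(c,256,192); print(n,o,d,c["fx"],c["k1"])
o=get_obs(); print(o["clock"],o["position"],o["ee_rot"],o["grip_width"])
E
```

```text
top [ 0.58717646 -0.04510703  0.98806011] [ 0.04030398  0.02696962 -0.99883015] 406.44353593580604 0.03980930373759438
side [0.10194459 0.4844584  0.48177306] [ 0.64433623 -0.58694357 -0.49062482] 386.9808393009214 0.03914287064606864
0.1 [0.14958795 0.60652517 0.24162146] [ 1.20573563e-01  9.92704213e-01 -6.01180556e-04 -2.80565263e-05] 1.000103595177739
```

View pics/top0.png

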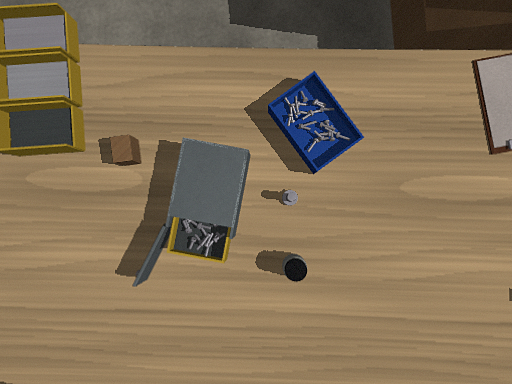

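View pics/side0.png

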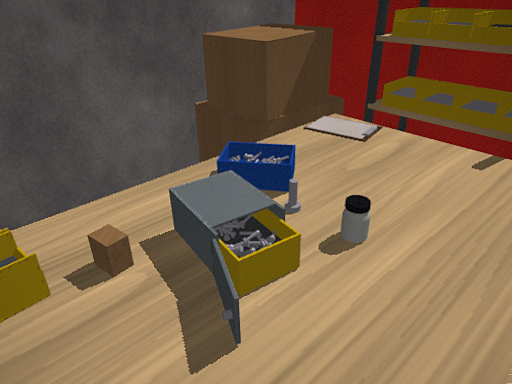

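The top view shows the cabinet, with its roof corners near (183,139), (249,150) and (233,237). The bin's front rim runs from about (168,251) to (225,261), and the door goes from the hinge near (167,226) to its free edge at (136,285). The jar is at (295,268), the bolt at (288,197) and the carton at (125,150). The side view agrees.

```bash
python3 - <<'E'
from h import *
c=snap("top"); f=c["frame"]
crop=cv2.resize(f[125:300,95:320,::-1],None,fx=3.4,fy=3.4,interpolation=cv2.INTER_CUBIC); cv2.imwrite("pics/crop.png",crop)
for n,u,v,z in[("roofBL",183,139,.1),("roofBR",249,150,.1),("wallFR",233,237,.1),("hinge",167,226,.095),("doorfree",136,285,.095),("binFL",168,251,.079),("binFR",225,261,.079),("jar",295,269,.085),("bolt",290,197,.075)]:
    print(n,onz(c,u,v,z).round(4))
E
```

```text
roofBL [0.736  0.1427 0.1   ]
roofBR [ 0.715  -0.0034  0.1   ]
wallFR [0.5237 0.0265 0.1   ]
hinge [0.5437 0.1727 0.095 ]
doorfree [0.4139 0.2356 0.095 ]
binFL [0.4875 0.1724 0.079 ]
binFR [0.4687 0.0445 0.079 ]
jar [ 0.4563 -0.1107  0.085 ]
bolt [ 0.6146 -0.097   0.075 ]
```

View pics/crop.png

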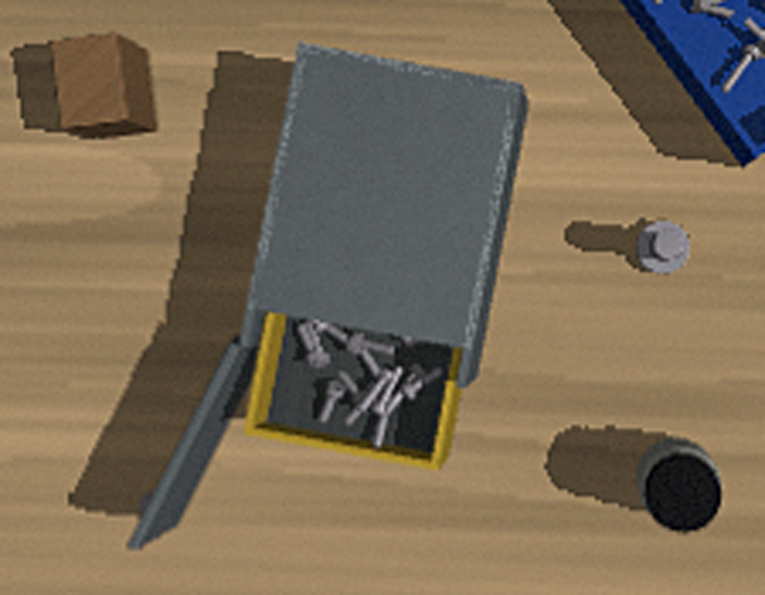

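Measurements match the given sizes: cabinet width 147 mm, bin width 129 mm. From them:

| Quantity | Value |
|---|---|
| Cabinet yaw | about -0.147 |
| Cabinet centre | about (0.628, 0.084) |
| Bin x in cabinet frame | about -58 mm |
| Door angle | about 1.9 rad |

Next I close the fingers and move to a point in front of the bin.

```bash
python3 -m inch '[{"slide":[0.02,-0.035,0],"yaw":0.095},{"slide":[0.04,-0.07,0],"yaw":0.095},{"slide":[0.06,-0.105,0],"yaw":0.095},{"slide":[0.08,-0.14,-0.02],"yaw":0.095},{"slide":[0.1,-0.175,-0.04],"yaw":0.095},{"slide":[0.12,-0.21,-0.04],"yaw":0.095},{"slide":[0.14,-0.245,-0.04],"yaw":0.095},{"slide":[0.16,-0.28,-0.04],"yaw":0.095},{"slide":[0.18,-0.315,-0.04],"yaw":0.095},{"slide":[0.2,-0.35,-0.04],"yaw":0.095},{"slide":[0.22,-0.385,-0.04],"yaw":0.095},{"slide":[0.24,-0.42,-0.04],"yaw":0.095},{"slide":[0.26,-0.455,-0.04],"yaw":0.095},{"slide":[0.28,-0.485,-0.04],"yaw":0.095},{"slide":[0.284,-0.491,-0.04],"yaw":0.095},{"slide":[0.284,-0.491,-0.04],"yaw":0.095},{"slide":[0.284,-0.491,-0.04],"yaw":0.095}]' 255 40
```

```text
clock: 1.57
position: [0.4333, 0.1163, 0.2021]
ee_rot: [0.074, 0.997, 0.0, -0.0]
ft_force: [0.4, 0.0, 0.1]
grip_width: -0.001
grasp_force: 0.0
```

```bash
python3 -m inch '[{"slide":[0,0,-0.025],"yaw":0},{"slide":[0,0,-0.05],"yaw":0},{"slide":[0,0,-0.075],"yaw":0},{"slide":[0,0,-0.1],"yaw":0},{"slide":[0,0,-0.12],"yaw":0},{"slide":[0,0,-0.135],"yaw":0},{"slide":[0,0,-0.142],"yaw":0},{"slide":[0,0,-0.142],"yaw":0},{"slide":[0,0,-0.142],"yaw":0}]'
python3 - <<'E'
from h import *
c=snap("side"); f=c["frame"]
cv2.imwrite("pics/side1.png",cv2.resize(f[150:350,140:390,::-1],None,fx=3,fy=3,interpolation=cv2.INTER_CUBIC))
E
```

```text
clock: 2.32
position: [0.4334, 0.1168, 0.0607]
ee_rot: [0.073, 0.997, 0.0, -0.0]
ft_force: [0.4, 0.1, 0.3]
grip_width: -0.0
grasp_force: 0.0
```

View pics/side1.png

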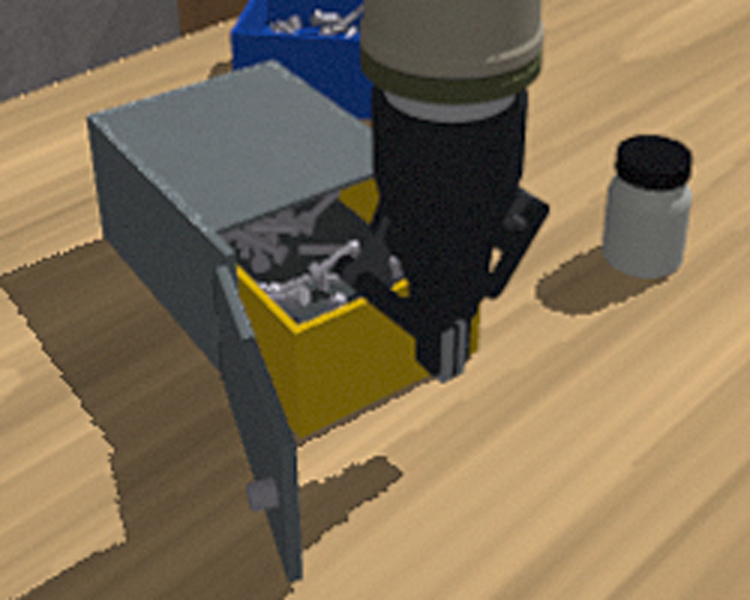

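The fingertips stand centred in front of the bin, and the door is clear to the left. I'll push along (0.989, -0.146).

```bash
python3 -m inch '[{"slide":[0.01,-0.0015,0],"yaw":0},{"slide":[0.018,-0.003,0],"yaw":0},{"slide":[0.023,-0.004,0],"yaw":0},{"slide":[0.027,-0.0045,0],"yaw":0},{"slide":[0.031,-0.005,0],"yaw":0},{"slide":[0.035,-0.0055,0],"yaw":0},{"slide":[0.039,-0.006,0],"yaw":0},{"slide":[0.043,-0.0065,0],"yaw":0},{"slide":[0.047,-0.007,0],"yaw":0},{"slide":[0.051,-0.0078,0],"yaw":0},{"slide":[0.055,-0.0085,0],"yaw":0},{"slide":[0.059,-0.009,0],"yaw":0},{"slide":[0.063,-0.0095,0],"yaw":0},{"slide":[0.067,-0.01,0],"yaw":0},{"slide":[0.07,-0.0105,0],"yaw":0},{"slide":[0.073,-0.011,0],"yaw":0},{"slide":[0.076,-0.0115,0],"yaw":0},{"slide":[0.076,-0.0115,0],"yaw":0}]'
python3 - <<'E'
from h import *
c=snap("side"); f=c["frame"]
cv2.imwrite("pics/side2.png",cv2.resize(f[150:350,140:390,::-1],None,fx=3,fy=3,interpolation=cv2.INTER_CUBIC))
E
```

```text
clock: 3.87
position: [0.5097, 0.1043, 0.0601]
ee_rot: [0.073, 0.997, -0.0, -0.0]
ft_force: [-1.6, 0.5, -0.6]
grip_width: -0.001
grasp_force: 0.7
```

View pics/side2.png

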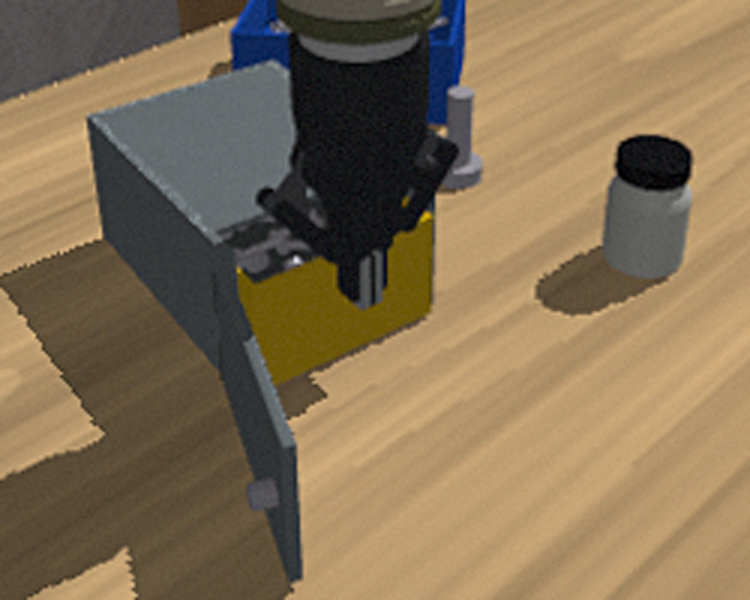

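```bash
python3 -m inch '[{"slide":[0.002,-0.0003,0],"yaw":0},{"slide":[0.004,-0.0006,0],"yaw":0},{"slide":[0.006,-0.0009,0],"yaw":0},{"slide":[0.008,-0.0012,0],"yaw":0},{"slide":[0.010,-0.0015,0],"yaw":0},{"slide":[0.010,-0.0015,0],"yaw":0}]'
python3 -m inch '[{"slide":[0.001,-0.0002,0],"yaw":0},{"slide":[0.002,-0.0003,0],"yaw":0},{"slide":[0.002,-0.0003,0],"yaw":0}]'
```

```text
clock: 4.42
position: [0.5201, 0.1027, 0.0603]
ee_rot: [0.073, 0.997, -0.0, 0.0]
ft_force: [-0.5, -0.4, -2.4]
grip_width: -0.001
grasp_force: 0.6
clock: 4.67
position: [0.5218, 0.1025, 0.0603]
ee_rot: [0.073, 0.997, 0.0, 0.0]
ft_force: [-2.4, 1.3, -1.8]
grip_width: 0.002
grasp_force: 1.0
```

```bash
python3 -m inch '[{"slide":[0.001,-0.0002,0],"yaw":0},{"slide":[0.002,-0.0003,0],"yaw":0},{"slide":[0.002,-0.0003,0],"yaw":0}]'
python3 -m inch '[{"slide":[0.001,-0.0002,0],"yaw":0},{"slide":[0.0015,-0.0002,0],"yaw":0},{"slide":[0.0015,-0.0002,0],"yaw":0}]'
```

```text
clock: 4.92
position: [0.5238, 0.1022, 0.0603]
ee_rot: [0.073, 0.997, 0.0, 0.0]
ft_force: [-2.6, -0.1, -1.1]
grip_width: 0.002
grasp_force: 1.0
clock: 5.17
position: [0.5253, 0.102, 0.0604]
ee_rot: [0.073, 0.997, 0.0, 0.0]
ft_force: [-2.8, 0.8, -0.8]
grip_width: 0.004
grasp_force: 1.3
```

```bash
python3 -m inch '[{"slide":[0.001,-0.0002,0],"yaw":0},{"slide":[0.001,-0.0002,0],"yaw":0}]'|grep -E "pos|ft"
python3 -m inch '[{"slide":[0.001,-0.0002,0],"yaw":0},{"slide":[0.001,-0.0002,0],"yaw":0}]'|grep -E "pos|ft"
```

```text
position: [0.5263, 0.1018, 0.0604]
ft_force: [-3.1, 0.1, -0.3]
position: [0.5264, 0.1018, 0.0603]
ft_force: [-7.2, -0.1, 4.5]
```

Position has stopped and force has risen at the predicted home distance. I'll back off to the -x side and look from above.

```bash
python3 -m inch '[{"slide":[0.0005,-0.0001,0],"yaw":0},{"slide":[0.0005,-0.0001,0],"yaw":0}]'|grep -E "pos|ft"
python3 -m inch '[{"slide":[-0.01,0.0015,0],"yaw":0},{"slide":[-0.03,0.0045,0],"yaw":0},{"slide":[-0.05,0.007,0],"yaw":0},{"slide":[-0.07,0.01,0.01],"yaw":0},{"slide":[-0.08,0.012,0.04],"yaw":0},{"slide":[-0.09,0.013,0.07],"yaw":0},{"slide":[-0.09,0.013,0.1],"yaw":0},{"slide":[-0.09,0.04,0.12],"yaw":0},{"slide":[-0.09,0.07,0.12],"yaw":0},{"slide":[-0.09,0.1,0.12],"yaw":0},{"slide":[-0.09,0.13,0.12],"yaw":0},{"slide":[-0.09,0.16,0.12],"yaw":0},{"slide":[-0.09,0.19,0.12],"yaw":0},{"slide":[-0.09,0.21,0.12],"yaw":0},{"slide":[-0.09,0.21,0.12],"yaw":0},{"slide":[-0.09,0.21,0.12],"yaw":0}]'
python3 - <<'E'
from h import *
c=snap("top"); f=c["frame"]
a=cv2.resize(f[130:300,110:260,::-1],None,fx=3.4,fy=3.4,interpolation=cv2.INTER_CUBIC)
cv2.imwrite("pics/top2.png",a)
E
```

```text
position: [0.5263, 0.1019, 0.0603]
ft_force: [-11.2, 0.1, 7.7]
clock: 7.0
position: [0.4376, 0.3124, 0.1803]
ee_rot: [0.073, 0.997, 0.0, 0.001]
ft_force: [0.7, -0.1, 0.2]
grip_width: -0.003
grasp_force: 0.0
```

View pics/top2.png

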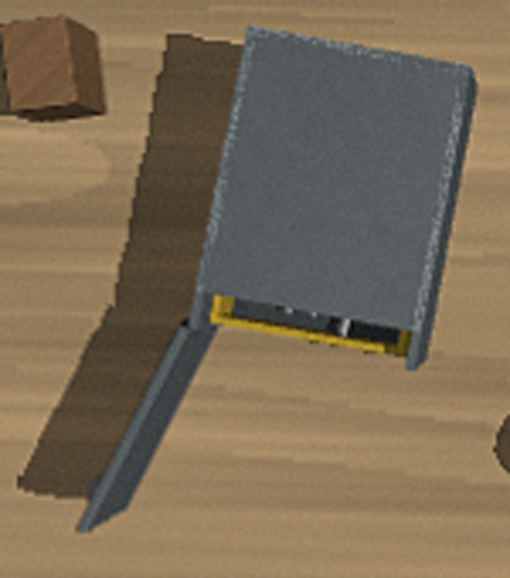

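The bin is home: its yellow front edge, (211,325) to (407,355) in the crop, sits just behind the wall fronts, and the door is still open. Next I work out waypoints for the door, with the fingers on its outer face 95 mm from the hinge and turning with it.

```bash
cat > way.py <<'E'
from h import *
H=np.array([.541,.172]); a=-.147
def wp(th,gap,r=.095):
    p=a-th; R=np.array([[np.cos(p),-np.sin(p)],[np.sin(p),np.cos(p)]])
    return H+R@[-.019-gap,-r]
E
python3 - <<'E'
from way import *
o=get_obs(); print(np.round(o["joint_pos"],2))
s=wp(1.88,.03); print("start",s.round(4))
for t in np.arange(1.88,-.01,-.11): print(round(t-1.88,2),(wp(t,0)-s).round(3))
c=snap("top")
x=np.array([np.cos(-.147),np.sin(-.147)])
for u,v,z in[(172,225.6,.079),(229.7,234.4,.079)]: print("bin front cab x",(onz(c,u,v,z)[:2]-[.630,.0835])@x)
E
```

```text
[-0.96  0.18  0.28  1.79 -0.05  1.18  0.77]
start [0.4773 0.2578]
0.0 [-0.013 -0.027]
-0.11 [-0.019 -0.036]
-0.22 [-0.024 -0.045]
-0.33 [-0.028 -0.055]
-0.44 [-0.031 -0.065]
-0.55 [-0.033 -0.076]
-0.66 [-0.033 -0.086]
-0.77 [-0.033 -0.097]
-0.88 [-0.031 -0.108]
-0.99 [-0.028 -0.118]
-1.1 [-0.024 -0.128]
-1.21 [-0.019 -0.137]
-1.32 [-0.012 -0.146]
-1.43 [-0.005 -0.154]
-1.54 [ 0.002 -0.161]
-1.65 [ 0.011 -0.167]
-1.76 [ 0.02  -0.172]
-1.87 [ 0.03  -0.177]
bin front cab x -0.09697162604593344
bin front cab x -0.09411812855756396
```

Bin front is at -94 to -97 mm in the cabinet frame, so it is home. To stay inside joint 7's range I limit the yaw to -1.5.

```bash
python3 -m inch '[{"slide":[0.005,-0.005,0],"yaw":-0.11},{"slide":[0.01,-0.01,0],"yaw":-0.22},{"slide":[0.015,-0.015,0],"yaw":-0.33},{"slide":[0.02,-0.02,0],"yaw":-0.44},{"slide":[0.025,-0.03,0],"yaw":-0.55},{"slide":[0.03,-0.04,0],"yaw":-0.66},{"slide":[0.035,-0.05,0],"yaw":-0.77},{"slide":[0.04,-0.055,0],"yaw":-0.88},{"slide":[0.04,-0.055,0],"yaw":-0.99},{"slide":[0.04,-0.055,0],"yaw":-1.1},{"slide":[0.04,-0.055,0],"yaw":-1.21},{"slide":[0.04,-0.055,0],"yaw":-1.32},{"slide":[0.04,-0.055,0],"yaw":-1.43},{"slide":[0.04,-0.055,0],"yaw":-1.5},{"slide":[0.04,-0.055,0],"yaw":-1.5},{"slide":[0.04,-0.055,0],"yaw":-1.5}]'
python3 - <<'E'
from h import *
print(np.round(get_obs()["joint_pos"],2))
E
```

```text
clock: 8.43
position: [0.4779, 0.2556, 0.1806]
ee_rot: [0.733, 0.68, 0.0, 0.0]
ft_force: [-1.0, -0.3, -0.7]
grip_width: -0.002
grasp_force: 0.0
[-1.    0.2   0.48  1.79 -0.1   1.18 -0.56]
```

```bash
python3 -m inch '[{"slide":[0,0,-0.02],"yaw":0},{"slide":[0,0,-0.045],"yaw":0},{"slide":[0,0,-0.07],"yaw":0},{"slide":[0,0,-0.09],"yaw":0},{"slide":[0,0,-0.11],"yaw":0},{"slide":[0,0,-0.12],"yaw":0},{"slide":[0,0,-0.12],"yaw":0},{"slide":[0,0,-0.12],"yaw":0}]'
python3 - <<'E'
from h import *
c=snap("side"); f=c["frame"]
cv2.imwrite("pics/side3.png",cv2.resize(f[150:350,140:390,::-1],None,fx=3,fy=3,interpolation=cv2.INTER_CUBIC))
E
```

```text
clock: 9.1
position: [0.4779, 0.2562, 0.0607]
ee_rot: [0.733, 0.68, -0.0, 0.0]
ft_force: [0.4, -0.4, 0.3]
grip_width: 0.003
grasp_force: 0.0
```

View pics/side3.png

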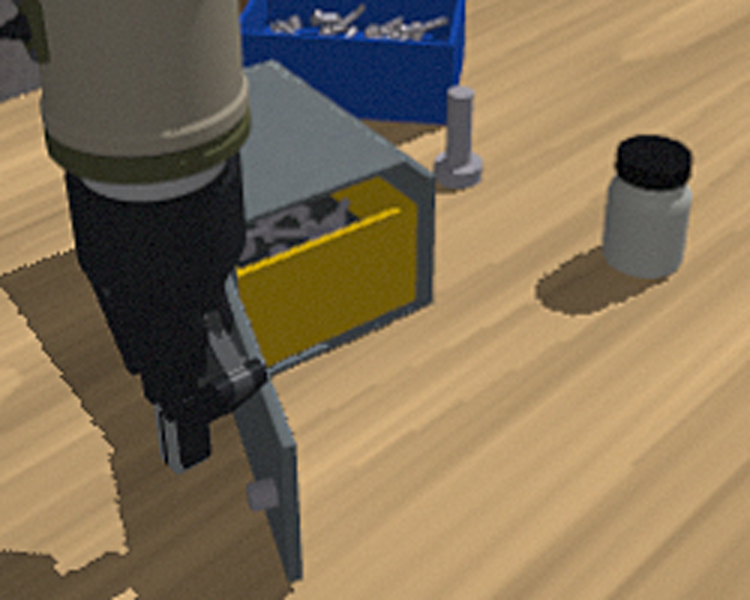

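The fingertips stand beside the door's outer face, clear of the knob. Now I swing the door.

```bash
python3 -m inch '[{"slide":[0,0,0],"yaw":-0.11},{"slide":[0,0,0],"yaw":-0.22},{"slide":[-0.002,-0.005,0],"yaw":-0.33},{"slide":[-0.005,-0.011,0],"yaw":-0.38},{"slide":[-0.008,-0.016,0],"yaw":-0.38},{"slide":[-0.011,-0.021,0],"yaw":-0.38},{"slide":[-0.014,-0.026,0],"yaw":-0.38},{"slide":[-0.017,-0.030,0],"yaw":-0.33},{"slide":[-0.019,-0.035,0],"yaw":-0.27},{"slide":[-0.022,-0.039,0],"yaw":-0.22},{"slide":[-0.024,-0.044,0],"yaw":-0.16},{"slide":[-0.026,-0.049,0],"yaw":-0.11},{"slide":[-0.028,-0.054,0],"yaw":-0.05},{"slide":[-0.03,-0.059,0],"yaw":0},{"slide":[-0.031,-0.064,0],"yaw":0.06},{"slide":[-0.032,-0.069,0],"yaw":0.12},{"slide":[-0.033,-0.074,0],"yaw":0.17},{"slide":[-0.033,-0.079,0],"yaw":0.22},{"slide":[-0.033,-0.085,0],"yaw":0.28},{"slide":[-0.033,-0.085,0],"yaw":0.28}]'
python3 - <<'E'
from h import *
c=snap("side"); f=c["frame"]
cv2.imwrite("pics/side4.png",cv2.resize(f[150:350,140:390,::-1],None,fx=3,fy=3,interpolation=cv2.INTER_CUBIC))
E
```

```text
clock: 10.82
position: [0.4447, 0.1704, 0.0607]
ee_rot: [0.63, 0.776, 0.0, 0.0]
ft_force: [-0.4, 0.5, 0.4]
grip_width: -0.001
grasp_force: 0.0
```

View pics/side4.png

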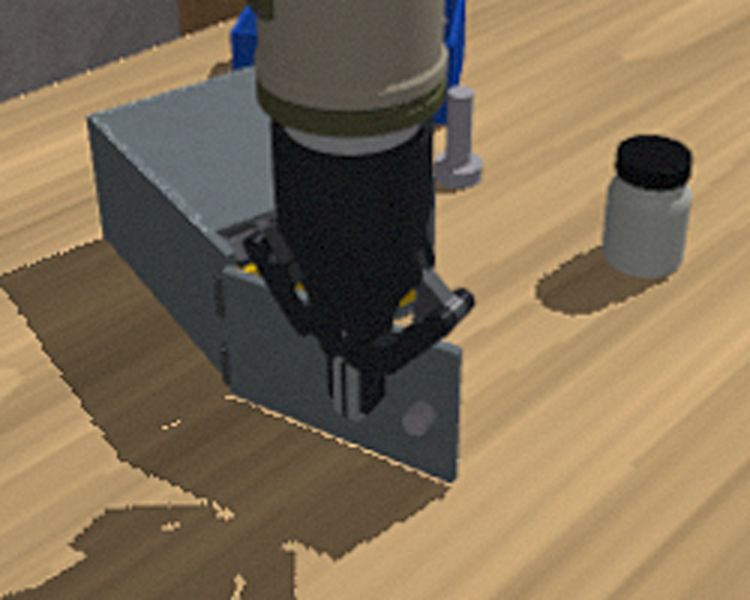

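The door follows the fingertips, with the knob clear at about (418,418). I'll continue the arc.

```bash
python3 -m inch '[{"slide":[0,-0.0055,0],"yaw":0.06},{"slide":[0,-0.011,0],"yaw":0.11},{"slide":[0.001,-0.0165,0],"yaw":0.17},{"slide":[0.002,-0.022,0],"yaw":0.22},{"slide":[0.0035,-0.027,0],"yaw":0.28},{"slide":[0.005,-0.032,0],"yaw":0.33},{"slide":[0.007,-0.037,0],"yaw":0.39},{"slide":[0.009,-0.042,0],"yaw":0.44},{"slide":[0.0115,-0.0465,0],"yaw":0.5},{"slide":[0.014,-0.051,0],"yaw":0.55},{"slide":[0.0175,-0.0555,0],"yaw":0.61},{"slide":[0.021,-0.06,0],"yaw":0.66},{"slide":[0.0245,-0.064,0],"yaw":0.72},{"slide":[0.028,-0.068,0],"yaw":0.77},{"slide":[0.0315,-0.0715,0],"yaw":0.83},{"slide":[0.035,-0.075,0],"yaw":0.88},{"slide":[0.0395,-0.078,0],"yaw":0.94},{"slide":[0.044,-0.081,0],"yaw":0.99},{"slide":[0.044,-0.081,0],"yaw":0.99}]'
```

```text
clock: 12.45
position: [0.4893, 0.0903, 0.0606]
ee_rot: [0.187, 0.982, 0.0, 0.0]
ft_force: [-1.0, -0.4, -0.4]
grip_width: 0.003
grasp_force: 0.0
```

```bash
python3 -m inch '[{"slide":[0.0025,-0.0015,0],"yaw":0.03},{"slide":[0.005,-0.003,0],"yaw":0.06},{"slide":[0.0075,-0.004,0],"yaw":0.09},{"slide":[0.01,-0.0055,0],"yaw":0.12},{"slide":[0.012,-0.0065,0],"yaw":0.14},{"slide":[0.014,-0.0075,0],"yaw":0.16},{"slide":[0.0155,-0.0085,0],"yaw":0.18},{"slide":[0.0155,-0.0085,0],"yaw":0.18}]'|grep -E "pos|ft"
python3 -m inch '[{"slide":[0.001,-0.0005,0],"yaw":0.02},{"slide":[0.002,-0.001,0],"yaw":0.04},{"slide":[0.002,-0.001,0],"yaw":0.04}]'|grep -E "pos|ft"
```

```text
position: [0.5044, 0.082, 0.0604]
ft_force: [0.7, 0.3, 1.3]
position: [0.5058, 0.081, 0.0602]
ft_force: [-2.0, 0.5, -0.1]
```

```bash
for i in 1 ; do python3 -m inch '[{"slide":[0.001,-0.0002,0],"yaw":0},{"slide":[0.001,-0.0002,0],"yaw":0}]'|grep -E "pos|ft"; done
python3 -m inch '[{"slide":[0.001,-0.0002,0],"yaw":0},{"slide":[0.001,-0.0002,0],"yaw":0}]'|grep -E "pos|ft"
python3 -m inch '[{"slide":[0.0008,-0.0001,0],"yaw":0},{"slide":[0.0008,-0.0001,0],"yaw":0}]'|grep -E "pos|ft"
```

```text
position: [0.5058, 0.081, 0.0599]
ft_force: [-7.0, -0.1, 1.9]
position: [0.5058, 0.081, 0.0595]
ft_force: [-10.3, 1.9, 3.3]
position: [0.5058, 0.081, 0.0593]
ft_force: [-14.3, 2.1, 5.1]
```

The door has met a firm stop at the shut position. I'll back away and check.

```bash
python3 -m inch '[{"slide":[-0.005,0.001,0],"yaw":0},{"slide":[-0.02,0.003,0],"yaw":0},{"slide":[-0.04,0.006,0.005],"yaw":0},{"slide":[-0.05,0.01,0.03],"yaw":0},{"slide":[-0.06,0.03,0.06],"yaw":0},{"slide":[-0.06,0.05,0.09],"yaw":0},{"slide":[-0.06,0.08,0.12],"yaw":0},{"slide":[-0.06,0.11,0.14],"yaw":0},{"slide":[-0.06,0.14,0.14],"yaw":0},{"slide":[-0.06,0.17,0.14],"yaw":0},{"slide":[-0.06,0.2,0.14],"yaw":0},{"slide":[-0.06,0.23,0.14],"yaw":0},{"slide":[-0.06,0.23,0.14],"yaw":0},{"slide":[-0.06,0.23,0.14],"yaw":0}]'
python3 - <<'E'
from h import *
c=snap("top"); f=c["frame"]
cv2.imwrite("pics/top3.png",cv2.resize(f[130:290,110:310,::-1],None,fx=3.7,fy=3.7,interpolation=cv2.INTER_CUBIC))
E
```

```text
clock: 15.03
position: [0.4486, 0.3121, 0.2001]
ee_rot: [0.077, 0.997, 0.0, 0.0]
ft_force: [0.4, -1.0, -0.2]
grip_width: 0.001
grasp_force: 0.0
```

View pics/top3.png

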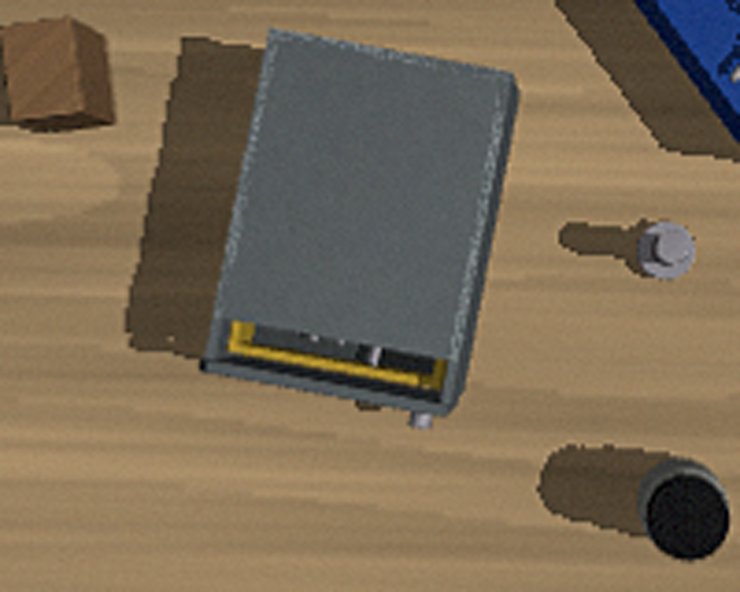

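The door lies flush across the front, from (203,368) to (445,412), and the bin is home behind it. The carton, jar and bolt have not moved.

```bash
python3 -c "
from workcell import *
print(hand_in())"
```

```text
the job is handed in; nothing more can be done
None
```

I pushed the yellow bin fully home, then pushed the door shut over it, and handed the job in at about 15 s; the carton, jar and bolt stand where they were, and hand-in gave no verdict.

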